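# Line up spray-test blocks in the corner guide

## Task

Line up the three plywood sample blocks for a spray test: lay them flat on the table in one tight, straight row in the corner of the aluminium L-shaped guide, side by side with their long sides touching, each with a short end flush against the long rail and the first one flush against the short stop. It does not matter which block goes where. Leave everything else on the table where it stands.

Things in the scene. Friction and masses are not known exactly. Their poses are not given: they have to be found in the camera images.
- guide: aluminium L-shaped guide fixed to the table, 15 mm high. Origin: inside corner, at table height. Long rail 25 mm wide, on the side away from the robot: inner face is its plane x = 0, from y = +20 to -320 mm. Short stop 20 mm wide: inner face is its plane y = 0, from x = 0 to -100 mm. The row belongs in the quarter x < 0, y < 0, blocks' long axes along the guide's x
- block_a: plain plywood sample block, 60 long (own x) x 40 wide (own y) x 18 mm thick, about 30 g, loose, lying flat; the three blocks are alike. Origin: centre of its underside
- block_b: plain plywood sample block, 60 long (own x) x 40 wide (own y) x 18 mm thick, about 30 g, loose, lying flat; the three blocks are alike. Origin: centre of its underside
- block_c: plain plywood sample block, 60 long (own x) x 40 wide (own y) x 18 mm thick, about 30 g, loose, lying flat; the three blocks are alike. Origin: centre of its underside
- cap: bystander: grey plastic spray-can cap, 34 mm across, 30 mm high; origin at the centre of its underside
- eraser: bystander: white eraser, 42 x 18 x 12 mm; origin at the centre of its underside
- tape: bystander: roll of paper masking tape lying flat, 90 mm across, 24 mm high; origin at the centre of its underside
- can_left: bystander: aluminium spray can, 66 mm across, 190 mm high, standing to the robot's left; origin at the centre of its underside
- can_right: bystander: the same kind of spray can, standing to the robot's right; origin at the centre of its underside

How it is judged:
By the outcome, as a careful person would: the job done as asked, in the order asked, and still so for the second after the job is handed in, with the robot touching nothing.
It also fails if it takes over 62 s, if anything falls off the work surface, if the arm or the gripper's body presses on something with over 40 N, if the wrist force passes 120 N, or if a joint passes its speed limit or range.

## Robot

A 6-joint arm with a two-finger parallel gripper is mounted at the origin on the work surface. World frame = base frame: x ahead of the robot, y to its left, z up, the work surface at z = 0. Lengths are in m, angles in rad, forces in N, time in s.
With the tool pointing down it reaches from about 0.4 to 0.925 m from the base axis. Payload 3.4 kg.
Tool frame: the origin (TCP) lies midway between the tips of the shut fingers; the grasp point (between the pads) lies 19 mm behind it; z points along the fingers, y is the line along which they close (so a half turn about z gives the same grasp; the last joint's range is limited). The gripper opens to 85 mm and grips with 20 to 120 N. Pads are 22 mm wide; open, the fingers measure 114 mm over their backs; the gripper's body (76 mm by 85 mm) begins 54 mm behind the grasp point. The pads swing forward as they close: fully open they stand 13 mm farther back than shut.
Start: joints at [-1.296, 0.307, 1.506, -0, 1.328, -0.073], TCP at [0.196, -0.54, 0.231] pointing down, gripper open.
Joint ranges: [-3.12, 3.12], [-1.05, 2.28], [0.14, 2.33], [-1.42, 4.57], [0.1, 2.73], [-2.68, 2.68]. Speed limits (rad/s): [2.57, 2.57, 3.14, 3.14, 3.14, 3.14].

## Interface

Orientations are given as a unit quaternion [x, y, z, w].
In Python, from workcell import r, readout, cams, order gives the robot as it stands. Calls block until the motion is done:
- r.goto(position, orientation): joint-space move of the TCP to a pose.
- r.movel(position, rot=None, velocity=0.15, until_force=None): straight line of the TCP; rot=None keeps the orientation; velocity is the mean speed in m/s. With until_force (N) it stops when the force on the tool has changed by that much, and returns True; else False.
- r.set_joints(angles): joint-space move.
- r.command_gripper(opening, force=None): finger opening in m; force is the grip in N (None keeps the last); returns when the fingers have stopped.
- r.pause(seconds).
- r.solve_ik(position, orientation): joint angles nearest the present ones, or None.
- readout.observe(): the state.
- cams.grab_frame(name): name is "scene" or "top"; returns the picture (384x512x3 uint8, red, green, blue); there is no depth.
- cams.camera_info(name): a dict with "vertical_fov" (degrees; the focal length in pixels is half the picture's height over the tangent of half this angle, whatever the lens; pixels are square), "cx", "cy" (the principal point, pixels), "k1" (the pictures are not rectified: a ray, as slopes to the right and down, at radius r is drawn at 1 + k1 r^2 times it, then the intrinsics apply), "extrinsics" (4x4, takes a point from world to camera coordinates). Camera axes: x right, y down, z forward; pixel columns grow to the right and rows downward; lengths in m; the calibration is good to about 2 mm. A picture is of the moment at which its call begins. camera_info takes no time and is no camera call.
A pose or a line that the arm cannot do raises r.PlanningError and nothing moves.
- order.finish_job(): hands the job in; it is judged then, once.
Trained networks look in the newest picture that a camera, given by its name, has taken for a name from the list of things; names that differ only in an ending like _2 or _b are one class to them, and where a whole thing is asked for, a point or a joint stands for the part that bears it (a point fixed in the world has none). Each returns a list of dicts, best first, with "confidence" (0 to 1); they miss things now and then, are a little off and sometimes report something else, mostly with a low value. They report only what shows in the picture. A call takes as long as a camera call.
- cams.find_in(name, camera): "position" ([column, row] in pixels, amid what is visible of it).
- cams.trace(name, camera): "pixels" (384x512 bool, what is visible of it) and "position" ([column, row] in pixels, amid what is visible of it).
- cams.spot_point(name, camera): "position" ([column, row] in pixels: a listed point, or the origin of a listed thing).
The state is a dict: "time": time; "joint_positions": joint angles; "qd": joint speeds; "tau": joint torques, N m; "eef_pos": TCP position; "orientation": TCP orientation; "force": force on the tool from outside, world axes, zero at the start; "ft_torque": the same for the moment, N m; "gripper_width": finger opening in m; "finger_force": force on a finger pad.
Only numpy, scipy, OpenCV 4.12 (cv2) and the standard library are available. Lean on these libraries where they do the work, as an engineer would, in place of code of your own. Each camera call takes 0.05 s, during which the arm holds its last target. There are 200 camera calls.

## Working session

There is one attempt and no reset: what is moved stays moved. The work goes in short steps, each a Python script; the robot and the scene stay as the last script left them, time stands still between calls to the robot, and variables do not carry over. Pictures are saved under pics/ and viewed, at most 10 in all, crops included, and the job is handed in when it is done.

```bash
mkdir -p pics; ls
python3 - <<'E'
from workcell import r, readout, cams, order
import cv2,numpy as np
for n in ("top","scene"):
    im=cams.grab_frame(n); cv2.imwrite(f"pics/{n}0.png",im[:,:,::-1])
    i=cams.camera_info(n); print(n,i)
    for t in ("block_a","guide","cap","eraser","tape","can_left"):
        print(t,[(np.round(d["position"],1).tolist(),round(d["confidence"],2)) for d in cams.spot_point(t,n)])
print(readout.observe())
E
```

```text
pics
top {'vertical_fov': 57.65745017356594, 'cx': 256.1326677403887, 'cy': 194.5728593876824, 'k1': 0.005773081745459252, 'extrinsics': array([[-0.02578657, -0.99965618, -0.00475131,  0.02771652],
       [-0.9978445 ,  0.02602616, -0.0602412 ,  0.53401516],
       [ 0.06034415,  0.00318766, -0.99817254,  1.1591796 ],
       [ 0.        ,  0.        ,  0.        ,  1.        ]])}
block_a [([282.4, 202.2], 0.78), ([325.4, 186.6], 0.65), ([225.0, 213.9], 0.65)]
guide [([203.1, 164.2], 0.82), ([225.1, 215.0], 0.28)]
cap [([293.2, 180.6], 0.48), ([120.6, 172.2], 0.25)]
eraser [([251.8, 230.1], 0.64)]
tape [([179.4, 189.5], 0.79)]
can_left [([121.1, 171.0], 0.78)]
scene {'vertical_fov': 55.98208420017921, 'cx': 256.5170784542735, 'cy': 195.83437647567033, 'k1': -0.013288295250188164, 'extrinsics': array([[ 0.83472461,  0.55066397,  0.00200675, -0.43545831],
       [ 0.39869284, -0.60183725, -0.69197973, -0.20196201],
       [-0.37984056,  0.57841258, -0.72191414,  1.28109444],
       [ 0.        ,  0.        ,  0.        ,  1.        ]])}
block_a [([242.7, 204.8], 0.75), ([218.7, 253.9], 
[... 329 characters left out ...]
sitions': array([-1.29547323e+00,  3.06738517e-01,  1.50637948e+00, -2.00276224e-06,
        1.32842581e+00, -7.34801156e-02]), 'qd': array([-7.17751885e-04,  4.38127591e-05,  2.39796143e-03,  8.25335386e-06,
        1.41623385e-04,  1.47531838e-03]), 'tau': array([-2.04891170e-03, -4.57302332e+01, -2.52281141e+01, -3.21448306e-04,
        7.44342960e-04, -1.15733300e-05]), 'eef_pos': array([ 0.19650808, -0.54038455,  0.23134792]), 'orientation': array([9.84830505e-01, 1.73519091e-01, 1.49375881e-06, 2.43997038e-05]), 'force': array([ 0.49303671,  0.5063986 , -0.78372001]), 'ft_torque': array([-0.00849722, -0.07360921,  0.02743877]), 'finger_force': 0.0, 'gripper_width': 0.08566748489999157}
```

Run:
```python
import cv2
a=cv2.imread("pics/top0.png")[120:270,90:390]; cv2.imwrite("pics/top0c.png",cv2.resize(a,(800,400),interpolation=cv2.INTER_CUBIC))
a=cv2.imread("pics/scene0.png")[100:290,160:400]; cv2.imwrite("pics/scene0c.png",cv2.resize(a,(720,570),interpolation=cv2.INTER_CUBIC))
```

```text
(no output)
```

View pics/top0c.png

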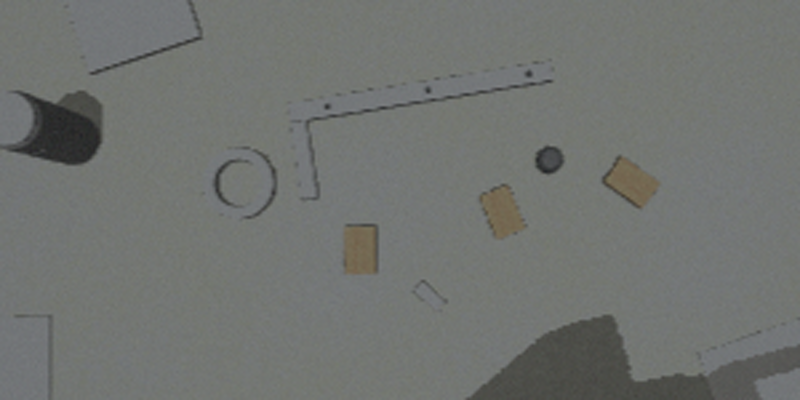

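View pics/scene0c.png

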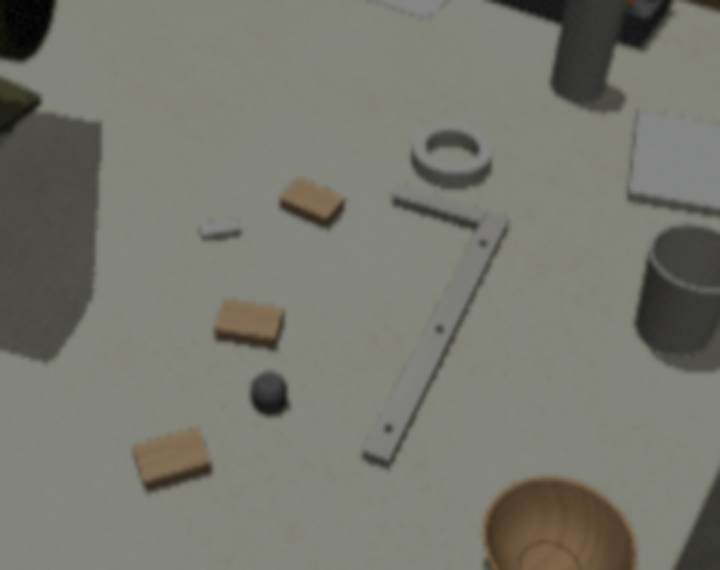

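Top crop: blocks at full-image pixels (225,213), (278,199) and (327,188), the cap at (296,180), the eraser at (251,230), and the guide's inside corner at about (205,165). The scene view agrees with this. Next I'll fit silhouettes in both cameras.

```bash
cat > h.py <<'E'
from workcell import r, readout, cams, order
import cv2,numpy as np
from scipy.optimize import minimize
from scipy.spatial.transform import Rotation as R
S=4
def project(P,n):
    i=cams.camera_info(n); c=(np.c_[P,np.ones(len(P))]@i["extrinsics"].T)[:,:3]
    s=c[:,:2]/c[:,2:]; s=s*(1+i["k1"]*(s**2).sum(1,keepdims=True))
    f=192/np.tan(np.radians(i["vertical_fov"]/2)); return s*f+[i["cx"],i["cy"]]
def unproject(p,n,z):
    i=cams.camera_info(n); f=192/np.tan(np.radians(i["vertical_fov"]/2)); u=(np.array(p)-[i["cx"],i["cy"]])/f
    s=u.copy()
    for _ in range(5): s=u/(1+i["k1"]*(s**2).sum())
    E=i["extrinsics"]; d=E[:3,:3].T@np.r_[s,1]; o=-E[:3,:3].T@E[:3,3]; return (o+d*(z-o[2])/d[2])[:2]
BLOCK=[((-.03,.03),(-.02,.02),.018)]
GUIDE=[((0,.025),(-.32,.02),.015),((-.1,0),(0,.02),.015)]
def render(q,boxes,n,shape=(384,512)):
    m=np.zeros((shape[0]*S,shape[1]*S),np.uint8); c,s=np.cos(q[2]),np.sin(q[2])
    for X,Y,h in boxes:
        P=np.array([[q[0]+c*x-s*y,q[1]+s*x+c*y,z] for x in X for y in Y for z in (0,h)])
        h2=cv2.convexHull(((project(P,n)+.5)*S-.5).astype(np.float32)*16).round().astype(np.int32)
        cv2.fillConvexPoly(m,h2,255,shift=4)
    return cv2.resize(m,(512,384),interpolation=cv2.INTER_AREA)/255.
def fit(masks,boxes,q0):
    sc=np.array([.01,.01,.1])
    def cost(v):
        q=v*sc; return sum((cv2.GaussianBlur(render(q,boxes,n)-m,(0,0),1)**2).sum() for n,m in masks.items())
    b=None
    for k in (0,.4,-.4):
        x0=(np.array(q0)+[0,0,k])/sc
        o=minimize(cost,x0,method="Nelder-Mead",options=dict(initial_simplex=np.vstack([x0]+[x0+d*.8 for d in np.eye(3)]),xatol=.01,fatol=.01))
        if b is None or o.fun<b.fun: b=o
    return b.x*sc,b.fun
def pairs(name,k):
    "top/scene masks of the k best instances matched by ground position"
    out=[]
    D={n:(cams.grab_frame(n),[d for d in cams.trace(name,n) if d["confidence"]>.3])[1] for n in ("top","scene")}
    for d in D["top"][:k]:
        p=unproject(d["position"],"top",.01)
        e=min(D["scene"],key=lambda e:np.linalg.norm(unproject(e["position"],"scene",.01)-p))
        out.append((p,np.linalg.norm(unproject(e["position"],"scene",.01)-p),{"top":d["pixels"]*1.,"scene":e["pixels"]*1.}))
    return out
E
cat > look.py <<'E'
from h import *
for p,e,m in pairs("block_a",5):
    s={}
    for n in m: s[n]=np.round(fit({n:m[n]},BLOCK,[*p,.2])[0],4)
    print("block",np.round(p,3),round(e,3),[int(x.sum()) for x in m.values()],"joint",*[np.round(x,4) for x in fit(m,BLOCK,[*p,.2])],s)
for p,e,m in pairs("guide",1):
    q0=[*unproject([205.4,165.3],"top",.015),0.1]
    for mm in ({"top":m["top"]},{"scene":m["scene"]},m): print("guide",q0,e,*[np.round(x,4) for x in fit(mm,GUIDE,q0)])
for t in("cap","eraser","tape","can_left","can_right"):
    print(t,[(np.round(unproject(d["position"],"top",0.01),3),round(d["confidence"],2)) for d in cams.find_in(t,"top")])
E
python3 look.py
```

```text
block [0.473 0.125] 0.008 [230, 227] joint [0.4717 0.1192 0.0575] 12.106 {'top': array([0.4736, 0.1188, 0.0718]), 'scene': array([0.4685, 0.121 , 0.0562])}
block [ 0.515 -0.061] 0.021 [209, 322] joint [ 0.5148 -0.0603  0.3291] 10.7296 {'top': array([ 0.5179, -0.0606,  0.322 ]), 'scene': array([ 0.513 , -0.0597,  0.3574])}Traceback (most recent call last):
  File "look.py", line 5, in <module>
    print("block",np.round(p,3),round(e,3),[int(x.sum()) for x in m.values()],"joint",*[np.round(x,4) for x in fit(m,BLOCK,[*p,.2])],s)
                                                                                                               ~~~^^^^^^^^^^^^^^^^^
  File "h.py", line 31, in fit
    o=minimize(cost,x0,method="Nelder-Mead",options=dict(initial_simplex=np.vstack([x0]+[x0+d*.8 for d in np.eye(3)]),xatol=.01,fatol=.01))
    res = _minimize_neldermead(fun, x0, args, callback, bounds=bounds,
                               **options)
    fxcc = func(xcc)
    fx = function(np.copy(x), *(wrapper_args + args))
  File "h.py", line 27, in cost
    q=v*sc; return sum((cv2.GaussianBlur(render(q,boxes,n)-m,(0,0),1)**2).sum() for n,m in masks.items())
                   ~~~^^^^^^^^^^^^^^^^^^^^^^^^^^^^^^^^^^^^^^^^^^^^^^^^^^^^^^^^^^^^^^^^^^^^^^^^^^^^^^^^^^^
  File "h.py", line 27, in <genexpr>
    q=v*sc; return sum((cv2.GaussianBlur(render(q,boxes,n)-m,(0,0),1)**2).sum() for n,m in masks.items())
                                         ~~~~~~^^^^^^^^^^^
  File "h.py", line 21, in render
    h2=cv2.convexHull(((project(P,n)+.5)*S-.5).astype(np.float32)*16).round().astype(np.int32)
                        ~~~~~~~^^^^^
  File "h.py", line 7, in project
    i=cams.camera_info(n); c=(np.c_[P,np.ones(len(P))]@i["extrinsics"].T)[:,:3]
ValueError: time passes only in moves, steps and waits
```

```bash
sed -i 's/^S=4/S=4\nINFO={n:cams.camera_info(n) for n in ("top","scene")}/; s/i=cams.camera_info(n)/i=INFO[n]/; s/(0,.4,-.4)/(0,.5,-.5,-1)/' h.py
sed -i 's/^    for n in m: .*/    if e>.03: continue/' look.py
echo 'print(readout.observe()["time"])' >> look.py; time python3 look.py
```

```text
block [0.468 0.128] 0.006 [173, 246] joint [0.4719 0.1202 0.0341] 21.3077 {}
block [ 0.558 -0.217] 0.012 [230, 385] joint [ 0.5491 -0.2257  0.9289] 12.3346 {}
guide [np.float64(0.6385432977963874), np.float64(0.18331192332740504), 0.1] 0.044959725262158405 [0.6415 0.1864 0.1347] 6.2491
guide [np.float64(0.6385432977963874), np.float64(0.18331192332740504), 0.1] 0.044959725262158405 [0.6372 0.1872 0.1374] 30.1394
guide [np.float64(0.6385432977963874), np.float64(0.18331192332740504), 0.1] 0.044959725262158405 [0.6387 0.1867 0.1379] 72.6788
cap [(array([ 0.581, -0.116]), 0.67)]
eraser [(array([0.421, 0.029]), 0.46)]
tape [(array([0.554, 0.288]), 0.86)]
can_left [(array([0.637, 0.525]), 0.96)]
can_right [(array([ 0.577, -0.555]), 0.7)]
1.55
real	0m12.595s
user	0m14.603s
sys	0m2.859s
```

```bash
cat >> h.py <<'E'
G=np.array([.6393,.1868,.136])
def W(x,y):
    c,s=np.cos(G[2]),np.sin(G[2]); return G[:2]+[c*x-s*y,s*x+c*y]
def quat(phi): return [np.cos(phi/2),np.sin(phi/2),0,0]
def best(xy,z,phi):
    o=[]; now=readout.observe()["joint_positions"]
    for k in (-1,0,1):
        j=r.solve_ik([*xy,z],quat(phi+k*np.pi))
        if j is not None: o.append((np.abs(np.array(j)-now).max(),phi+k*np.pi))
    return quat(min(o)[1])
ZG=.002
def log(s):
    o=readout.observe(); print(s,"t",round(o["time"],2),"p",np.round(o["eef_pos"],4),"w",round(o["gripper_width"],4),"F",np.round(o["force"],1),"ff",round(float(o["finger_force"]),1),"q6",round(o["joint_positions"][5],2))
def pick(x,y,yaw):
    q=best((x,y),.06,yaw)
    r.command_gripper(.062,40); r.goto([x,y,.06],q); r.movel([x,y,ZG],velocity=.15); r.command_gripper(0.03,40); log("grip")
    r.movel([x,y,.07],velocity=.25)
def place(gy):
    p=W(-.04,gy); r.goto([*p,.07],best(p,.07,G[2])); r.movel([*p,ZG+.0005],velocity=.15)
    hit=r.movel([*W(-.018,gy),ZG+.0005],velocity=.04,until_force=6); log(f"flush {hit}")
    r.command_gripper(.052); e=readout.observe()["eef_pos"]; r.movel([*e[:2],.07],velocity=.25); log("placed")
E
python3 - <<'E'
from h import *
pick(.4712,.1195,.062); place(-.05)
E
```

```text
grip t 5.38 p [0.4723 0.1196 0.0033] w 0.0392 F [-0.8 -1.7  6.9] ff 40.5 q6 -1.47
flush True t 7.38 p [0.6158 0.1331 0.0019] w 0.0393 F [ 0.5  0.3 -0.6] ff 40.5 q6 -1.56
placed t 8.08 p [0.6155 0.1331 0.0715] w 0.0524 F [-1.1 -0.4 -0.1] ff 0.0 q6 -1.56
```

Run:
```python
from h import *
pick(.515,-.0602,.33); place(-.117)
pick(.5488,-.2257,.94); place(-.184)
o=readout.observe()
im=cams.grab_frame("top"); cv2.imwrite("pics/t1.png",cv2.resize(im[120:270,90:390,::-1],(800,400),interpolation=cv2.INTER_CUBIC))
im=cams.grab_frame("scene"); cv2.imwrite("pics/s1.png",cv2.resize(im[100:290,160:400,::-1],(720,570),interpolation=cv2.INTER_CUBIC))
```

```text
grip t 10.08 p [ 0.5162 -0.0603  0.0032] w 0.039 F [0.7 0.4 5.1] ff 41.5 q6 -2.1
flush True t 12.18 p [0.6258 0.0667 0.0018] w 0.0392 F [0.4 1.  0.3] ff 44.2 q6 -1.67
placed t 12.89 p [0.6254 0.0666 0.0715] w 0.0519 F [-0.8  0.  -0.4] ff 0.0 q6 -1.67
grip t 15.62 p [ 0.55   -0.2262  0.0034] w 0.0392 F [0.3 0.8 4.4] ff 42.2 q6 0.17
flush True t 18.15 p [0.6362 0.0007 0.0019] w 0.0389 F [ 0.1 -0.3 -0.5] ff 45.2 q6 1.37
placed t 18.86 p [6.358e-01 5.000e-04 7.150e-02] w 0.0518 F [-0.2  0.  -0.2] ff 0.0 q6 1.37
```

View pics/s1.png

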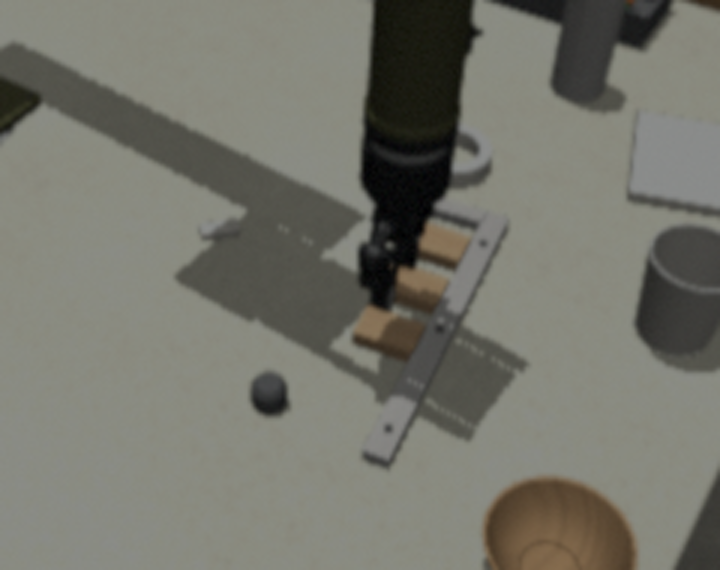

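The scene view shows all three blocks flat with their ends at the rail: crop pixels (443,245), (420,287) and (390,332). The cap and eraser haven't moved. Now I'll sweep the row against the stop, then push each end against the rail.

```bash
cat >> h.py <<'E'
def gf():
    d=readout.observe()["eef_pos"][:2]-G[:2]; c,s=np.cos(G[2]),np.sin(G[2]); return np.round([c*d[0]+s*d[1],-s*d[0]+c*d[1]],4)
def push(a,b,f=5,v=.05,hop=.05):
    e=readout.observe()["eef_pos"]
    if e[2]<hop-.005: r.movel([*e[:2],hop],velocity=.25)
    A=W(*a); q=best(A,hop,G[2]); r.movel([*A,hop],rot=q,velocity=.25); r.movel([*A,.005],velocity=.15)
    hit=r.movel([*W(*b),.005],velocity=v,until_force=f); print("hit",hit,gf(),round(readout.observe()["time"],2))
    r.movel([*(W(*gf())+.6*(W(*a)-W(*gf()))),.005],velocity=.1) if hit else None
    e=readout.observe()["eef_pos"]; r.movel([*e[:2],hop],velocity=.25)
E
python3 - <<'E'
from h import *
r.command_gripper(0)
push((-.027,-.236),(-.027,-.115))
for y in (-.02,-.06,-.1): push((-.088,y),(-.055,y),v=.04)
push((-.03,-.155),(-.03,-.115),v=.03)
r.goto([.45,-.25,.25],quat(G[2]) if False else best((.45,-.25),.25,G[2])); log("away")
im=cams.grab_frame("top"); cv2.imwrite("pics/t2.png",cv2.resize(im[130:230,190:310,::-1],(720,600),interpolation=cv2.INTER_CUBIC))
im=cams.grab_frame("scene"); cv2.imwrite("pics/s2.png",cv2.resize(im[145:245,260:380,::-1],(720,600),interpolation=cv2.INTER_CUBIC))
E
```

```text
hit True [-0.0273 -0.1364] 22.1
hit True [-0.0704 -0.0199] 25.07
hit True [-0.0704 -0.06  ] 26.94
hit True [-0.0704 -0.1   ] 28.82
hit True [-0.03   -0.1364] 31.05
away t 33.11 p [ 0.4503 -0.2492  0.2491] w -0.0001 F [-0.5  1.4 -0.4] ff 0.0 q6 0.85
```

View pics/t2.png

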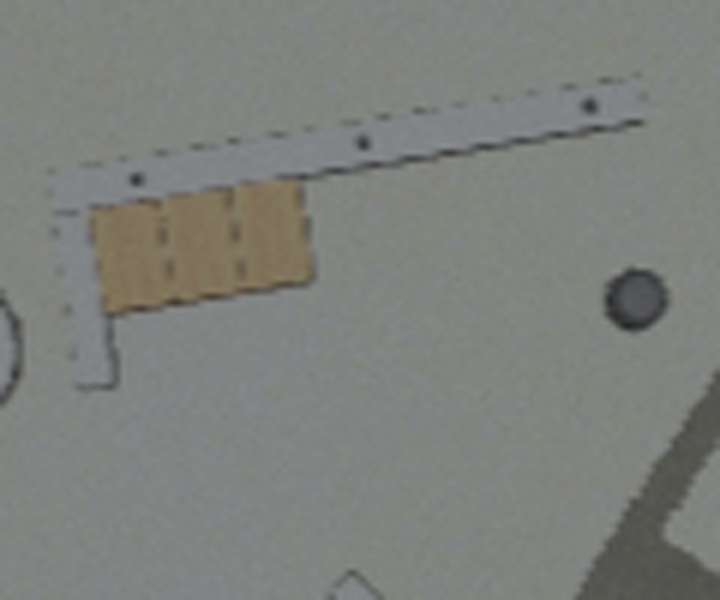

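View pics/s2.png

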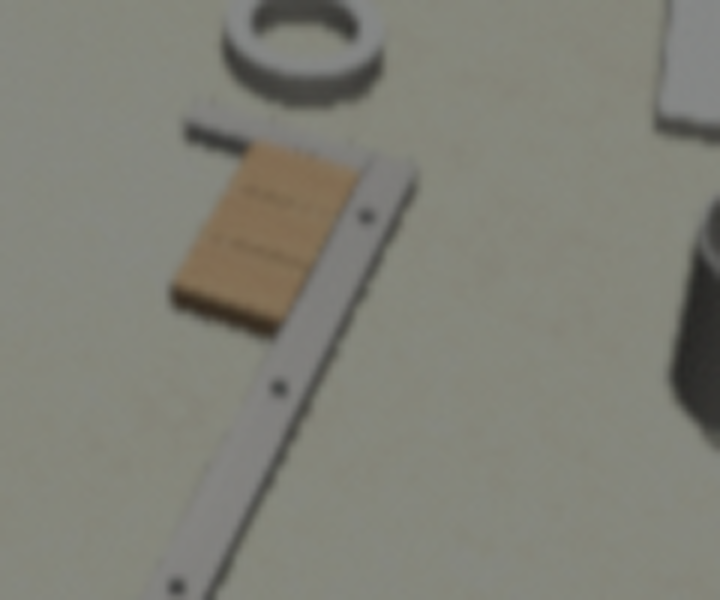

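Both views show a tight row in the corner: top crop (90–315, 180–315), scene crop (170–360, 145–335). There are no visible gaps. All three rail pushes stopped at the same depth (-70.4 mm), and both pushes toward the stop ended at the same place.

```bash
python3 -c "
from workcell import order; print(order.finish_job())"
```

```text
the job is handed in; nothing more can be done
None
```

The three blocks lie flat in one tight row in the guide's corner, flush against the long rail and the short stop; the job was handed in at about 33 s, no bystander was touched, and no verdict was returned.

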